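# Point-and-check before powering the top-turning lathe

## Task

Do the pointing check before the little wood lathe is powered up: with the fingertips straight down and two to three centimetres above it, point without touching and pause for a good second, first at the wide disc of the wooden top blank in the chuck, then at the ball of the clamp lever of the tool rest, then at the round speed dial on the control box. Only then press the raised near half of the power rocker on that box fully down with a fingertip and come clear. Do not touch the lathe or the dial, do not point at the identical lever on the tailstock, and leave everything that lies about where it is.

Things in the scene. Friction and masses are not known exactly. Their poses are not given: they have to be found in the camera images.
- lathe: Fixed micro wood lathe on a plywood board 170 (x) by 400 (y) mm. Origin: centre of the board's underside, on the table; z up, y along the spindle to the grey headstock (top 155 mm high, y = 95 to 198 mm), -x towards the robot. Spindle axis at x = 0, 112 mm up. Tailstock (top 136 mm) at y = -85 to -170 mm. The tool rest's bar, 96 mm along y, lies at x = -42 to -64 mm, top 114 mm up.
- blank_disc (a point): Centre, on the spindle axis, of the disc of the raw wooden top blank held in the three-jaw chuck. The blank is 74 mm long along the spindle; its disc is 52 mm across and 10 to 15 mm thick, so its highest point is 26 mm above this point; a 9 mm stem points to the tailstock. The point turns with the spindle: ignore its axes.
- rest_lever_ball (a point): Centre of the 20 mm black ball at the end of the steel clamp lever of the tool rest: the lever sits on the foot (banjo) of the tool rest, in front of the rest as seen from the robot, level with the middle of the rest. Top of the ball 10 mm above this point (91 mm above the table). z up.
- tail_lever_ball (a point): Centre of the 20 mm black ball of the identical clamp lever on the tailstock, about 115 mm from the lathe's middle towards the tailstock end. Not to be pointed at. z up.
- control_box: Grey steel control box, fixed, 130 (x) by 90 (y) by 55 mm high, with the round speed dial on its far (+x) half and the black power rocker on its near (-x) half. It stands to the left or the right of the lathe (a plywood rack of finished tops stands on the other side). Origin: centre of its underside, on the table; z up.
- dial: The black round speed dial, 44 mm across and 24 mm high, turning about its vertical axis (it turns easily). Origin: centre of its underside, on the box's top, 55 mm above the table; its top is 24 mm above the origin.
- rocker_pivot (a point): Middle of the black power rocker's top, on its pivot line, 61 mm above the table; axes as the box. 30 mm wide (y), 26 mm either way in x. Off: the near (-x) half slopes up from the pivot, its edge 9 mm above this point. On: the near half is level with this point (frame round it 3 mm lower), the far half up. Press 16 mm from the pivot on the -x side.
- rocker (a joint): Power rocker: 0 rad = off (near half raised), 0.36 rad = on (near half fully down). It takes about 1.5 to 3 N at first, more near the pivot (up to 7 N), stays where it is left, and meets a hard stop at 0.36.
- blank_a: Loose raw top blank like the one in the chuck, standing on its sawn foot on the table in front of the lathe, 74 mm high, 52 mm wide. Origin: centre of the foot's underside. Leave alone.
- blank_b: Another loose standing blank, same size, on the table beyond the lathe's headstock end. Leave alone.
- gouge: Loose turning gouge lying on the table near the robot, 175 mm long, 20 mm high, wooden handle. Origin: under the butt of its handle; x points to the blade, towards the robot. Leave alone.
- sanding_block: Loose cork sanding block, 75 by 45 by 28 mm high, on the table in front. Origin: centre of its underside. Leave alone.
- wax_tin: Loose round flat tin, 64 mm across, 24 mm high, on the table in front. Origin: centre of its underside. Leave alone.
- varnish_jar: Loose jar, 56 mm across, 75 mm high, on the table beyond the lathe's tailstock end. Origin: centre of its underside. Leave alone.
- chuck_key: Loose steel T-shaped chuck key, 75 by 42 by 12 mm high, lying on the lathe's base board on the far side of the bed. Origin: under the middle of its shank. Leave alone.

How it is judged:
By the outcome, as a careful person would: the job done as asked, in the order asked, and still so for the second after the job is handed in, with the robot touching nothing.
It also fails if it takes over 70 s, if anything falls off the work surface, if the arm or the gripper's body presses on something with over 40 N, if the wrist force passes 120 N, or if a joint passes its speed limit or range.

## Robot

A 6-joint arm with a two-finger parallel gripper is mounted at the origin on the work surface. World frame = base frame: x ahead of the robot, y to its left, z up, the work surface at z = 0. Lengths are in m, angles in degrees, forces in N, time in s.
With the tool pointing down it reaches from about 0.35 to 0.875 m from the base axis. Payload 4.2 kg.
Tool frame: the origin (TCP) lies between the finger pads, 19 mm behind the fingertips; this is the grasp point; z points along the fingers, y is the line along which they close (so a half turn about z gives the same grasp; the last joint's range is limited). The gripper opens to 87 mm and grips with 3 to 60 N. Pads are 19 mm wide; open, the fingers measure 117 mm over their backs; the gripper's body (75 mm by 190 mm) begins 51 mm behind the grasp point.
Start: joints at [-54.74, 22.042, 0.453, 0, -68.411, -14.817], TCP at [0.218, -0.586, 0.241] pointing down, gripper open.
Joint ranges: [-179.83, 179.83], [-69.29, 118.12], [-61.27, 80.66], [-181.25, 117.63], [-171.15, -9.14], [-177.46, 177.46]. Speed limits (degrees/s): [159.86, 159.86, 180, 180, 180, 180].

## Interface

Orientations are given as a 3x3 rotation matrix whose columns are the frame's x, y, z axes.
In Python, from station import sense, capture, finish_job, search_frame, masks_of gives the robot as it stands.
- The arm moves only by the tool drive_tool, never from a script. Its argument "rows" is a list of rows, each a list of 7 numbers: the opening in per cent of the stroke, from 0 (shut) to 100 (fully open), then the shift along the world's x, y, z in mm, then the turn, a rotation vector about the world's x, y, z in rad. In form: [[fingers, dx, dy, dz, wx, wy, wz], ...]. A call has 1 to 5 rows; each row shifts and turns the commanded pose from where the row before left it; what a row does not reach is not made up. A row lasts 1/12 s, in which the tool goes at most 41.7 mm and 7.16 degrees, less where a joint would pass 70% of its speed; a pose out of reach is approached as far as the arm can. A call is refused whole if a number of a shift passes 41.7 or a number of a turn 0.125, either way. A call with a gripper value outside its range is refused whole. The fingers move at their own pace and stop on an object; the grip force is fixed at half the most. Time passes only in rows, so rows that do not move let the fingers close. It gives the time, the measured TCP pose, the force, the opening and the grip force at its end, in the units of the state.
- sense(): the state, without advancing time (a new reading comes with each control period).
- capture(name): name is "scene" or "side" or "wrist"; returns a dict with "frame" (480x640x3 uint8, red, green, blue), "z_map" (480x640 float32, m along the optical axis (not along the pixel's ray), 0 where there is no reading), "fx", "fy", "cx", "cy" (pixels), "distortion" ([k1, k2, p1, p2, k3] as OpenCV has them; the pictures are not rectified), "R" (3x3) and "t" (3): a world point X has camera coordinates R X + t; the wrist camera has in their place "T_tool_cam" (4x4, takes a point from camera to tool coordinates, whose origin is the TCP and whose axes are the flange's). Camera axes: x right, y down, z forward; pixel columns grow to the right and rows downward; lengths in m; the calibration is good to about 2 mm. A picture is of the moment at which its call begins: read the wrist's pose just before it.
- finish_job(): hands the job in; it is judged then, once.
Trained networks look in a picture, given as the dict that the camera call returned (one of the last four; its "shot" number tells which), for a name from the list of things; names that differ only in an ending like _2 or _b are one class to them, and where a whole thing is asked for, a point or a joint stands for the part that bears it (a point fixed in the world has none). Each returns a list of dicts, best first, with "p" (0 to 1); they miss things now and then, are a little off and sometimes report something else, mostly with a low value. They report only what shows in the picture. A call takes as long as a camera call.
- search_frame(label, picture): "xy" ([column, row] in pixels, amid what is visible of it).
- masks_of(label, picture): "region" (480x640 bool, what is visible of it) and "xy" ([column, row] in pixels, amid what is visible of it).
The state is a dict: "time_s": time; "joints": joint angles; "joint_velocities": joint speeds; "effort": joint torques, N m; "tcp_pos": TCP position; "ee_rot": TCP orientation; "wrist_force": force on the tool from outside, world axes, zero at the start; "moment": the same for the moment, N m; "gripper_width": opening from 0.0 (shut) to 1.0 (fully open); "gripper_force": force on a finger pad.
Only numpy, scipy, OpenCV 4.12 (cv2) and the standard library are available. Lean on these libraries where they do the work, as an engineer would, in place of code of your own. Each camera call takes 0.05 s, during which the arm holds its last target. There are 200 camera calls.

## Working session

There is one attempt and no reset: what is moved stays moved. The work goes in short steps, Python scripts to look and compute and a tool call to move; the robot and the scene stay as the last step left them, time stands still between calls to the robot, and variables do not carry over. Pictures are saved under pics/ and viewed, at most 10 in all, crops included, and the job is handed in when it is done.

Besides the shell and the picture viewer there is one more tool, called after "Request:" as name(argument=value, ...), one argument or row to a line, values as JSON. drive_tool: Moves the arm, as the interface text tells. Its arguments: {"type":"object","properties":{"rows":{"type":"array"}},"required":["rows"]}

```bash
mkdir -p pics; cat > h.py <<'E'
import numpy as np, cv2
from station import *
def world(p,uv,s=None,r=2):
    u,v=map(int,np.round(uv)); z=p["z_map"][max(0,v-r):v+r+1,max(0,u-r):u+r+1]; z=np.median(z[z>0])
    return towrld(p,np.array([uv],float),np.array([z]),s)[0]
def towrld(p,uv,z,s=None):
    K=np.array([[p["fx"],0,p["cx"]],[0,p["fy"],p["cy"]],[0,0,1]])
    n=cv2.undistortPoints(uv.reshape(-1,1,2).astype(float),K,np.array(p["distortion"],float)).reshape(-1,2)
    X=np.c_[n*z[:,None],z]
    if "R" in p: return (X-np.array(p["t"]))@np.array(p["R"])
    T=np.array(p["T_tool_cam"]);X=X@T[:3,:3].T+T[:3,3]
    return X@np.array(s["ee_rot"]).T+np.array(s["tcp_pos"])
def cloud(p,m,s=None):
    v,u=np.nonzero(m&(p["z_map"]>0)); return towrld(p,np.c_[u,v],p["z_map"][v,u],s)
E
python3 - <<'E'
from h import *
s=sense();print(s["time_s"],s["tcp_pos"],s["ee_rot"])
for c in("scene","side"):
    p=capture(c);cv2.imwrite(f"pics/{c}0.png",p["frame"][...,::-1])
    for n in("blank_disc","rest_lever_ball","tail_lever_ball","control_box","dial","rocker_pivot","lathe","blank_a"):
        try:
            for d in search_frame(n,p)[:3]:
                print(c,n,round(d["p"],2),np.round(d["xy"]),world(p,d["xy"]).round(3))
        except Exception as e: print(c,n,e)
E
```

```text
0.0 [ 0.21807129 -0.58510431  0.24017878] [[-9.37096751e-01 -3.49068637e-01 -8.74743254e-04]
 [-3.49069713e-01  9.37094599e-01  2.01205591e-03]
 [ 1.17371566e-04  2.19083743e-03 -9.99997593e-01]]
scene blank_disc 0.9 [355. 241.] [0.598 0.088 0.108]
scene rest_lever_ball 0.29 [386. 176.] [0.411 0.332 0.063]
scene tail_lever_ball 0.76 [332. 274.] [0.609 0.026 0.061]
scene tail_lever_ball 0.47 [239. 230.] [ 0.345 -0.029  0.021]
scene control_box 0.61 [393. 185.] [0.444 0.323 0.06 ]
scene dial 0.55 [407. 188.] [0.491 0.322 0.08 ]
scene rocker_pivot 0.84 [393. 187.] [0.447 0.321 0.058]
scene lathe 0.72 [330. 275.] [0.608 0.02  0.062]
scene blank_a 0.71 [290. 212.] [0.383 0.08  0.047]
scene blank_a 0.64 [453. 235.] [0.641 0.32  0.046]
scene blank_a 0.26 [347. 302.] [0.658 0.026 0.028]
side blank_disc 0.73 [290. 239.] [0.581 0.053 0.118]
side blank_disc 0.51 [332. 264.] [0.496 0.019 0.056]
side rest_lever_ball 0.64 [332. 264.] [0.497 0.02  0.056]
side tail_lever_ball 0.96 [281. 269.] [0.544 0.159 0.117]
side control_box 0.65 [284. 372.] [0.432 0.356 0.055]
side rocker_pivot 0.6 [283. 372.] [0.433 0.357 0.055]
side lathe 0.93 [282. 270.] [0.543 0.156 0.112]
side lathe 0.65 [370. 305.] [0.371 0.103 0.041]
side lathe 0.58 [364. 352.] [0.336 0.22  0.024]
side blank_a 0.77 [200. 337.] [0.629 0.335 0.045]
side blank_a 0.7 [370. 305.] [0.371 0.103 0.041]
```

View pics/scene0.png

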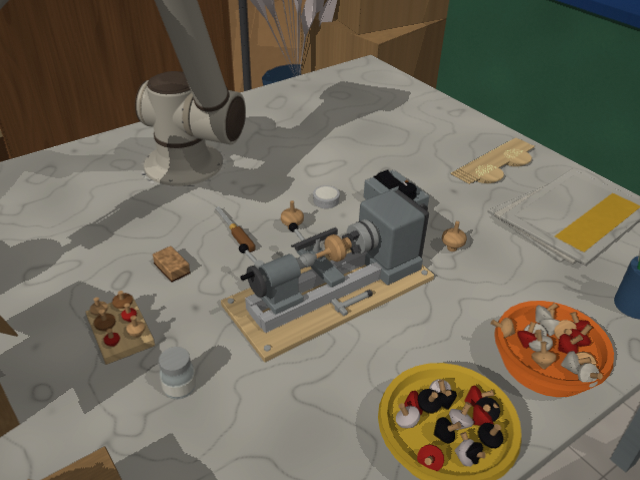

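View pics/side0.png

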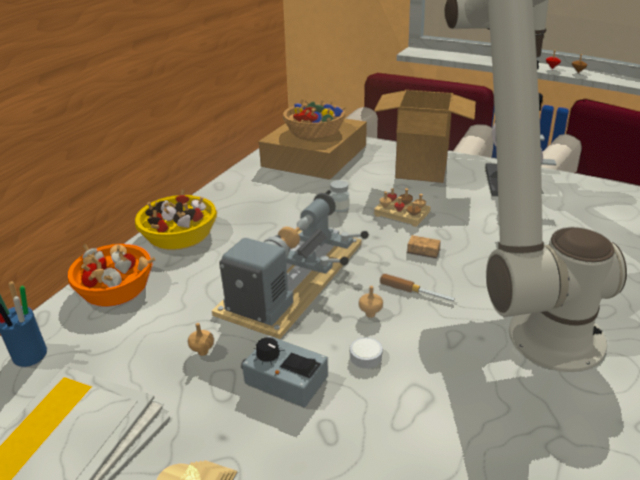

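The scene shows the rest lever ball at about (293,228) and the tail ball at (243,249). The side view has the rest ball at (344,261), the tail ball at (364,235), the dial at (267,349) and the rocker at (302,364). The control box is on the left and the rack on the right.

```bash
python3 - <<'E'
from h import *
def ray(p,uv,z):
    a,b=towrld(p,np.array([uv,uv],float),np.array([.3,1.]));return a+(b-a)*(z-a[2])/(b[2]-a[2])
p=capture("scene")
for n,uv,z in(("rest",(293,228),.081),("tail",(243,249),.081),("disc",(336,247),.112),("headtop",(392,207),.155)):
    print(n,ray(p,uv,z).round(3),world(p,uv,r=1).round(3))
q=capture("side")
for n,uv,z in(("rest",(344,261),.081),("tail",(364,235),.081),("dial",(267,345),.079),("rocker",(302,364),.061),("disc",(290,237),.112),):
    print(n,ray(q,uv,z).round(3),world(q,uv,r=1).round(3))
w=capture("wrist");print(np.array(w["T_tool_cam"]).round(3),w["fx"])
E
```

```text
rest [0.469 0.03  0.081] [0.472 0.028 0.084]
tail [ 0.469 -0.089  0.081] [ 0.474 -0.091  0.086]
disc [0.596 0.043 0.112] [0.611 0.03  0.129]
headtop [0.6   0.173 0.155] [0.601 0.172 0.156]
rest [0.462 0.034 0.081] [0.46  0.038 0.084]
tail [ 0.463 -0.083  0.081] [ 0.461 -0.079  0.084]
dial [0.479 0.331 0.079] [0.479 0.331 0.078]
rocker [0.409 0.332 0.061] [0.408 0.334 0.063]
disc [0.59  0.037 0.112] [0.581 0.051 0.122]
[[-0.001 -0.963 -0.271  0.076]
 [ 1.    -0.001 -0.001 -0.001]
 [ 0.001 -0.271  0.963 -0.144]
 [ 0.     0.     0.     1.   ]] 332.4281170181866
```

Request:
drive_tool(
  rows=[
    [0, 14, 31, 3, 0, 0, -0.018],
    [0, 14, 31, 3, 0, 0, -0.018],
    [0, 14, 31, 3, 0, 0, -0.018],
    [0, 14, 31, 3, 0, 0, -0.018],
    [0, 14, 31, 3, 0, 0, -0.018],
  ],
)

```text
time_s: 1.47
tcp_pos: [0.2886, -0.4292, 0.2564]
ee_rot: [[-0.965, -0.262, 0.0], [-0.262, 0.965, -0.0], [-0.0, -0.0, -1.0]]
wrist_force: [1.0, 0.1, -0.5]
gripper_width: 0.705
gripper_force: 0.0
```

Request:
drive_tool(
  rows=[
    [0, 14, 31, 3, 0, 0, -0.018],
    [0, 14, 31, 3, 0, 0, -0.018],
    [0, 14, 31, 3, 0, 0, -0.018],
    [0, 14, 31, 3, 0, 0, -0.018],
    [0, 14, 31, 3, 0, 0, -0.018],
  ],
)

```text
time_s: 1.88
tcp_pos: [0.3586, -0.2741, 0.2717]
ee_rot: [[-0.985, -0.175, 0.001], [-0.175, 0.985, -0.0], [-0.001, -0.0, -1.0]]
wrist_force: [1.2, 0.1, -0.2]
gripper_width: 0.323
gripper_force: 0.0
```

Request:
drive_tool(
  rows=[
    [0, 14, 31, 3, 0, 0, -0.018],
    [0, 14, 31, 3, 0, 0, -0.018],
    [0, 14, 31, 3, 0, 0, -0.018],
    [0, 14, 31, 3, 0, 0, -0.018],
    [0, 14, 31, 3, 0, 0, -0.018],
  ],
)

```text
time_s: 2.3
tcp_pos: [0.4286, -0.1189, 0.2868]
ee_rot: [[-0.996, -0.086, 0.001], [-0.086, 0.996, 0.0], [-0.001, -0.0, -1.0]]
wrist_force: [0.2, -0.7, -0.5]
gripper_width: 0.016
gripper_force: 0.0
```

Request:
drive_tool(
  rows=[
    [0, 14, 31, 3, 0, 0, -0.018],
    [0, 14, 31, 3, 0, 0, -0.018],
    [0, 14, 31, 3, 0, 0, -0.018],
    [0, 14, 31, 3, 0, 0, -0.018],
    [0, 0, 0, 0, 0, 0, 0],
  ],
)

```text
time_s: 2.72
tcp_pos: [0.4868, 0.0075, 0.2987]
ee_rot: [[-1.0, -0.019, 0.003], [-0.019, 1.0, 0.001], [-0.003, 0.001, -1.0]]
wrist_force: [0.6, -0.9, 0.5]
gripper_width: 0.003
gripper_force: 0.0
```

```bash
python3 - <<'E'
from h import *
s=sense();print(s["time_s"],s["tcp_pos"],np.round(s["ee_rot"],3))
p=capture("wrist");cv2.imwrite("pics/w1.png",p["frame"][...,::-1])
for n in("blank_disc","rest_lever_ball","tail_lever_ball"):
    for d in search_frame(n,p)[:3]: print(n,round(d["p"],2),np.round(d["xy"]),world(p,d["xy"],s).round(3))
np.save("w1.npy",{**{k:p[k] for k in p},"s":s},allow_pickle=True)
E
```

```text
2.7167 [0.48677702 0.0074503  0.29869604] [[-1.    -0.019  0.003]
 [-0.019  1.     0.001]
 [-0.003  0.001 -1.   ]]
rest_lever_ball 0.7 [332. 212.] [0.482 0.026 0.079]
```

View pics/w1.png

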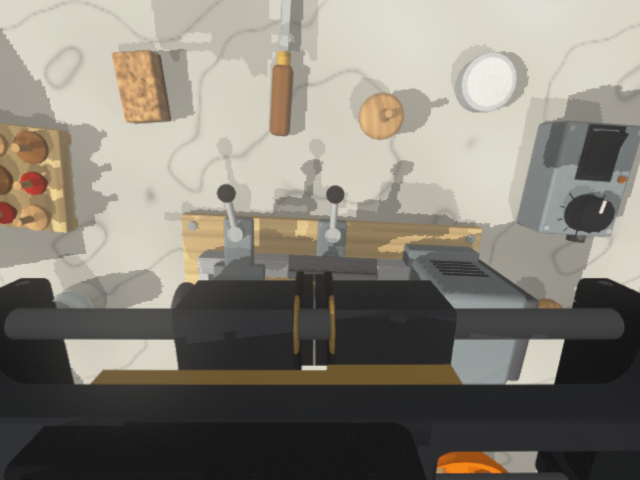

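The wrist view shows the rest ball at (335,195), the tail ball at (226,194), the dial at (588,213) and the rocker at (603,152). The gripper hides the blank, so I back off to see it.

Request:
drive_tool(
  rows=[
    [0, -30, 10, 15, 0, 0, -0.019],
    [0, -35, 10, 15, 0, 0, 0],
    [0, -35, 10, 15, 0, 0, 0],
    [0, 0, 0, 0, 0, 0, 0],
    [0, 0, 0, 0, 0, 0, 0],
  ],
)

```text
time_s: 3.33
tcp_pos: [0.3831, 0.0327, 0.3449]
ee_rot: [[-1.0, 0.004, 0.004], [0.004, 1.0, 0.002], [-0.004, 0.002, -1.0]]
wrist_force: [0.6, 0.0, 0.9]
gripper_width: 0.004
gripper_force: 0.0
```

```bash
python3 - <<'E'
from h import *
def ray(p,uv,z,s):
    a,b=towrld(p,np.array([uv,uv],float),np.array([.3,1.]),s);return a+(b-a)*(z-a[2])/(b[2]-a[2])
p=np.load("w1.npy",allow_pickle=True).item();s=p["s"]
for n,uv,z in(("rest",(335,195),.081),("tail",(226,194),.081),("dial",(590,213),.079),("rocker",(603,152),.061)):
    print(n,ray(p,uv,z,s).round(3),world(p,uv,s,1).round(3))
s=sense();print(s["time_s"],s["tcp_pos"],np.round(s["ee_rot"],3))
p=capture("wrist");cv2.imwrite("pics/w2.png",p["frame"][...,::-1])
for n in("blank_disc","rest_lever_ball","tail_lever_ball","dial","rocker_pivot","control_box"):
    for d in masks_of(n,p)[:3]:
        c=cloud(p,d["region"],s);print(n,round(d["p"],2),np.round(d["xy"]),world(p,d["xy"],s).round(3),"med",np.median(c,0).round(3),"lo",np.percentile(c,3,0).round(3),"hi",np.percentile(c,97,0).round(3))
np.save("w2.npy",{**{k:p[k] for k in p},"s":s},allow_pickle=True)
E
```

```text
rest [0.463 0.029 0.081] [0.462 0.028 0.091]
tail [ 0.464 -0.09   0.081] [ 0.463 -0.088  0.09 ]
dial [0.478 0.314 0.079] [0.479 0.314 0.079]
rocker [0.413 0.327 0.061] [0.413 0.327 0.062]
3.3333 [0.38314097 0.03271662 0.34489381] [[-1.     0.004  0.004]
 [ 0.004  1.     0.002]
 [-0.004  0.002 -1.   ]]
rest_lever_ball 0.71 [312. 267.] [0.458 0.028 0.089] med [0.459 0.028 0.088] lo [0.453 0.019 0.08 ] hi [0.466 0.035 0.091]
rest_lever_ball 0.17 [314. 368.] [0.578 0.031 0.132] med [0.577 0.031 0.13 ] lo [0.568 0.018 0.116] hi [0.589 0.042 0.134]
tail_lever_ball 0.64 [314. 273.] [0.467 0.031 0.091] med [0.513 0.035 0.089] lo [ 0.454 -0.163  0.003] hi [0.585 0.225 0.155]
tail_lever_ball 0.28 [348. 197.] [0.375 0.077 0.05 ] med [0.375 0.08  0.042] lo [0.354 0.059 0.035] hi [0.398 0.103 0.072]
dial 0.92 [527. 274.] [0.474 0.314 0.078] med [0.478 0.317 0.077] lo [0.462 0.304 0.055] hi [0.499 0.34  0.08 ]
rocker_pivot 0.63 [521. 245.] [0.44  0.313 0.058] med [0.439 0.31  0.054] lo [0.381 0.279 0.01 ] hi [0.505 0.366 0.079]
rocker_pivot 0.6 [266. 165.] [ 0.335 -0.035  0.02 ] med [ 0.336 -0.032  0.018] lo [ 0.233 -0.047  0.01 ] hi [ 0.395 -0.024  0.021]
rocker_pivot 0.59 [315. 272.] [0.465 0.033 0.089] med [0.513 0.032 0.09 ] lo [ 0.39  -0.163  0.002] hi [0.585 0.225 0.376]
control_box 0.93 [518. 240.] [0.434 0.309 0.057] med [0.438 0.31  0.054] lo [0.381 0.279 0.012] hi [0.504 0.366 0.079]
```

View pics/w2.png

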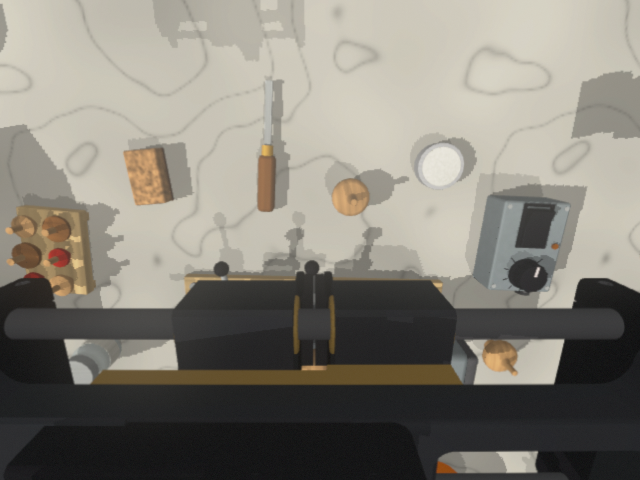

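This moved the view the wrong way: image down is +x, so the blank is still hidden under the gripper. I'll move ahead over the lathe instead.

Request:
drive_tool(
  rows=[
    [0, 40, 0, 0, 0, 0, 0],
    [0, 40, 0, 0, 0, 0, 0],
    [0, 40, 0, 0, 0, 0, 0],
    [0, 40, 0, 0, 0, 0, 0],
    [0, 40, 0, 0, 0, 0, 0],
  ],
)

```text
time_s: 4.1
tcp_pos: [0.5866, 0.0328, 0.3419]
ee_rot: [[-1.0, 0.005, -0.002], [0.005, 1.0, -0.001], [0.002, -0.001, -1.0]]
wrist_force: [0.3, -0.0, 0.5]
gripper_width: 0.004
gripper_force: 0.0
```

Request:
drive_tool(
  rows=[
    [0, 30, 0, 0, 0, 0, 0],
    [0, 20, 0, 0, 0, 0, 0],
    [0, 0, 0, 0, 0, 0, 0],
    [0, 0, 0, 0, 0, 0, 0],
  ],
)

```text
time_s: 4.43
tcp_pos: [0.6353, 0.033, 0.3405]
ee_rot: [[-1.0, 0.005, -0.004], [0.005, 1.0, -0.001], [0.004, -0.001, -1.0]]
wrist_force: [-0.2, -0.1, -0.5]
gripper_width: 0.007
gripper_force: 0.0
```

```bash
python3 - <<'E'
from h import *
s=sense();print(s["time_s"],s["tcp_pos"],np.round(s["ee_rot"],3))
p=capture("wrist");cv2.imwrite("pics/w3.png",p["frame"][...,::-1])
for n in("blank_disc","rest_lever_ball"):
    for d in masks_of(n,p)[:3]:
        c=cloud(p,d["region"],s);print(n,round(d["p"],2),np.round(d["xy"]),world(p,d["xy"],s).round(3),"med",np.median(c,0).round(3),"lo",np.percentile(c,3,0).round(3),"hi",np.percentile(c,97,0).round(3))
        if n=="blank_disc":
            t=c[c[:,2]>.130];print("top",len(t),t.min(0).round(3) if len(t) else 0,t.max(0).round(3) if len(t) else 0,np.median(t,0))
q=capture("scene")
for d in masks_of("blank_disc",q)[:1]:
    c=cloud(q,d["region"]);t=c[c[:,2]>.125];print("scene",d["p"],np.median(c,0),t.min(0),t.max(0))
E
```

```text
4.4333 [0.63526529 0.03298328 0.34053043] [[-1.     0.005 -0.004]
 [ 0.005  1.    -0.001]
 [ 0.004 -0.001 -1.   ]]
blank_disc 0.55 [360. 177.] [0.592 0.08  0.126] med [0.591 0.081 0.133] lo [0.568 0.01  0.101] hi [0.618 0.115 0.142]
top 2396 [0.57  0.025 0.13 ] [0.619 0.118 0.144] [0.59376052 0.09004164 0.13689207]
rest_lever_ball 0.91 [310.  74.] [0.482 0.028 0.08 ] med [0.478 0.028 0.078] lo [ 0.455  0.019 -0.   ] hi [0.517 0.036 0.091]
scene 0.92 [0.6081703  0.08480338 0.12485569] [0.57520175 0.02517337 0.12511179] [0.62776985 0.12676934 0.14589924]
```

View pics/w3.png

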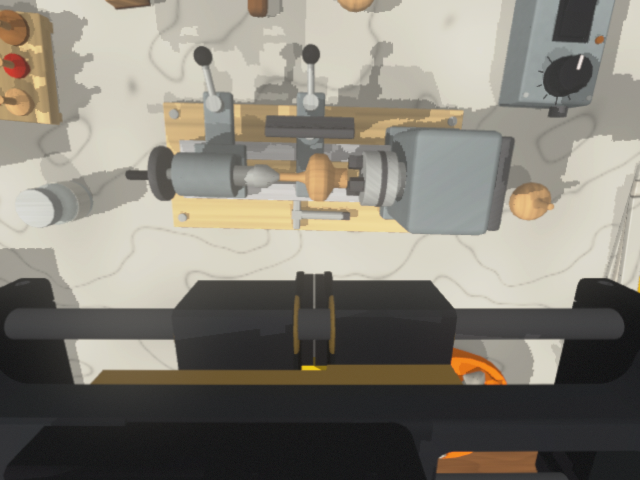

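The disc is at about (319,177), with the chuck to its right and the stem towards the tailstock on the left. The rest ball is at (311,54).

```bash
python3 - <<'E'
from h import *
s=sense();p=capture("wrist")
m=np.zeros((480,640),bool);m[150:206,298:345]=1
c=cloud(p,m,s);t=c[c[:,2]>.132];print(np.median(t,0),t.min(0),t.max(0))
f=np.abs(c[:,0]-.595)<.004
for y in np.arange(.0,.08,.004):
    k=f&(abs(c[:,1]-y)<.002)
    if k.any():print(round(y,3),c[k,2].max().round(3))
e=c[(abs(c[:,1]-.036)<.006)&(c[:,2]>.115)];print("x ext",e[:,0].min(),e[:,0].max())
m[:]=0;m[45:62,300:322]=1;b=cloud(p,m,s);b=b[b[:,2]>.076];print("ball",b.min(0),b.max(0),b.mean(0))
E
```

```text
[0.59199549 0.03632397 0.13551066] [0.57588676 0.02573683 0.13201382] [0.60835775 0.04697963 0.13951135]
0.016 0.119
0.02 0.12
0.024 0.134
0.028 0.137
0.032 0.139
0.036 0.14
0.04 0.139
0.044 0.138
0.048 0.133
0.052 0.128
0.056 0.124
0.06 0.124
0.064 0.125
x ext 0.5671764918961605 0.6169336151067056
ball [0.45435641 0.01849418 0.08248837] [0.4698317  0.03714871 0.09231598] [0.46313413 0.02821211 0.0884776 ]
```

Request:
drive_tool(
  rows=[
    [0, -21, 2, -10, 0, 0, 0],
    [0, -22, 1, -38, 0, 0, 0],
    [0, 0, 0, -40, 0, 0, 0],
    [0, 0, 0, -40, 0, 0, 0],
    [0, 0, 0, -20, 0, 0, 0],
  ],
)

```text
time_s: 5.15
tcp_pos: [0.589, 0.0361, 0.1935]
ee_rot: [[-1.0, 0.004, -0.006], [0.004, 1.0, -0.0], [0.006, -0.0, -1.0]]
wrist_force: [-0.4, 1.0, -0.3]
gripper_width: 0.01
gripper_force: 0.0
```

Request:
drive_tool(
  rows=[
    [0, 0, 0, 0, 0, 0, 0],
    [0, 0, 0, 0, 0, 0, 0],
  ],
)

```text
time_s: 5.32
tcp_pos: [0.5922, 0.0362, 0.1976]
ee_rot: [[-1.0, 0.003, -0.0], [0.003, 1.0, -0.001], [0.0, -0.001, -1.0]]
wrist_force: [0.6, 0.8, 0.3]
gripper_width: 0.007
gripper_force: 0.0
```

Request:
drive_tool(
  rows=[
    [0, 0, 0, -10, 0, 0, 0],
    [0, 0, 0, -5, 0, 0, 0],
    [0, 0, 0, 0, 0, 0, 0],
    [0, 0, 0, 0, 0, 0, 0],
    [0, 0, 0, 0, 0, 0, 0],
  ],
)

```text
time_s: 5.73
tcp_pos: [0.5929, 0.0364, 0.183]
ee_rot: [[-1.0, 0.004, 0.001], [0.004, 1.0, 0.0], [-0.001, 0.0, -1.0]]
wrist_force: [0.0, -0.1, -0.0]
gripper_width: 0.005
gripper_force: 0.0
```

Request:
drive_tool(
  rows=[
    [0, 0, 0, 0, 0, 0, 0],
    [0, 0, 0, 0, 0, 0, 0],
    [0, 0, 0, 0, 0, 0, 0],
    [0, 0, 0, 0, 0, 0, 0],
    [0, 0, 0, 0, 0, 0, 0],
  ],
)

```text
time_s: 6.15
tcp_pos: [0.5925, 0.0363, 0.1823]
ee_rot: [[-1.0, 0.004, 0.0], [0.004, 1.0, 0.0], [-0.0, 0.0, -1.0]]
wrist_force: [-0.0, 0.3, -0.9]
gripper_width: 0.007
gripper_force: 0.0
```

Request:
drive_tool(
  rows=[
    [0, 0, 0, 0, 0, 0, 0],
    [0, 0, 0, 0, 0, 0, 0],
    [0, 0, 0, 0, 0, 0, 0],
    [0, 0, 0, 0, 0, 0, 0],
    [0, 0, 0, 0, 0, 0, 0],
  ],
)

```text
time_s: 6.57
tcp_pos: [0.5924, 0.0363, 0.1822]
ee_rot: [[-1.0, 0.004, -0.0], [0.004, 1.0, -0.0], [0.0, -0.0, -1.0]]
wrist_force: [0.1, -0.3, 0.1]
gripper_width: 0.002
gripper_force: 0.0
```

Request:
drive_tool(
  rows=[
    [0, 0, 0, 0, 0, 0, 0],
    [0, 0, 0, 0, 0, 0, 0],
    [0, 0, 0, 0, 0, 0, 0],
    [0, 0, 0, 0, 0, 0, 0],
    [0, 0, 0, 0, 0, 0, 0],
  ],
)

```text
time_s: 6.98
tcp_pos: [0.5925, 0.0363, 0.1822]
ee_rot: [[-1.0, 0.004, 0.0], [0.004, 1.0, 0.0], [-0.0, 0.0, -1.0]]
wrist_force: [0.0, -0.3, 0.4]
gripper_width: 0.008
gripper_force: 0.0
```

Request:
drive_tool(
  rows=[
    [0, 0, 0, 0, 0, 0, 0],
    [0, 0, 0, 0, 0, 0, 0],
    [0, 0, 0, 0, 0, 0, 0],
    [0, 0, 0, 15, 0, 0, 0],
    [0, -20, 0, 15, 0, 0, 0],
  ],
)

```text
time_s: 7.4
tcp_pos: [0.5741, 0.0364, 0.2112]
ee_rot: [[-1.0, 0.004, -0.001], [0.004, 1.0, -0.001], [0.001, -0.001, -1.0]]
wrist_force: [0.3, 0.1, 0.9]
gripper_width: 0.0
gripper_force: 0.0
```

Request:
drive_tool(
  rows=[
    [0, -36, -2, 0, 0, 0, 0],
    [0, -36, -3, 0, 0, 0, 0],
    [0, -37, -3, 0, 0, 0, 0],
    [0, 0, 0, -10, 0, 0, 0],
    [0, 0, 0, -20, 0, 0, 0],
  ],
)

```text
time_s: 7.82
tcp_pos: [0.4634, 0.0285, 0.1849]
ee_rot: [[-1.0, 0.003, 0.007], [0.003, 1.0, 0.002], [-0.007, 0.002, -1.0]]
wrist_force: [0.4, 1.1, 0.3]
gripper_width: 0.005
gripper_force: 0.0
```

Request:
drive_tool(
  rows=[
    [0, 0, 0, -20, 0, 0, 0],
    [0, 0, 0, -15, 0, 0, 0],
    [0, 0, 0, 0, 0, 0, 0],
    [0, 0, 0, 0, 0, 0, 0],
    [0, 0, 0, 0, 0, 0, 0],
  ],
)

```text
time_s: 8.23
tcp_pos: [0.4642, 0.0285, 0.1481]
ee_rot: [[-1.0, 0.004, 0.002], [0.004, 1.0, 0.0], [-0.002, 0.0, -1.0]]
wrist_force: [0.5, 0.4, -0.8]
gripper_width: 0.008
gripper_force: 0.0
```

Request:
drive_tool(
  rows=[
    [0, -1, 0, -7, 0, 0, 0],
    [0, 0, 0, -6, 0, 0, 0],
    [0, 0, 0, 0, 0, 0, 0],
    [0, 0, 0, 0, 0, 0, 0],
    [0, 0, 0, 0, 0, 0, 0],
  ],
)

```text
time_s: 8.65
tcp_pos: [0.4626, 0.0284, 0.1343]
ee_rot: [[-1.0, 0.004, 0.0], [0.004, 1.0, -0.0], [-0.0, -0.0, -1.0]]
wrist_force: [-0.7, -0.1, 0.3]
gripper_width: 0.008
gripper_force: 0.0
```

Request:
drive_tool(
  rows=[
    [0, 0, 0, 0, 0, 0, 0],
    [0, 0, 0, 0, 0, 0, 0],
    [0, 0, 0, 0, 0, 0, 0],
    [0, 0, 0, 0, 0, 0, 0],
    [0, 0, 0, 0, 0, 0, 0],
  ],
)

```text
time_s: 9.07
tcp_pos: [0.4625, 0.0284, 0.1343]
ee_rot: [[-1.0, 0.004, 0.0], [0.004, 1.0, 0.0], [-0.0, 0.0, -1.0]]
wrist_force: [0.7, 0.2, -0.4]
gripper_width: 0.003
gripper_force: 0.0
```

Request:
drive_tool(
  rows=[
    [0, 0, 0, 0, 0, 0, 0],
    [0, 0, 0, 0, 0, 0, 0],
    [0, 0, 0, 0, 0, 0, 0],
    [0, 0, 0, 0, 0, 0, 0],
    [0, 0, 0, 0, 0, 0, 0],
  ],
)

```text
time_s: 9.48
tcp_pos: [0.4625, 0.0283, 0.1342]
ee_rot: [[-1.0, 0.004, 0.0], [0.004, 1.0, 0.0], [-0.0, 0.0, -1.0]]
wrist_force: [-0.6, 0.0, -0.1]
gripper_width: 0.003
gripper_force: 0.0
```

Request:
drive_tool(
  rows=[
    [0, 0, 0, 0, 0, 0, 0],
    [0, 0, 0, 0, 0, 0, 0],
    [0, 0, 0, 0, 0, 0, 0],
    [0, 0, 0, 0, 0, 0, 0],
    [0, 0, 0, 0, 0, 0, 0],
  ],
)

```text
time_s: 9.9
tcp_pos: [0.4625, 0.0283, 0.1342]
ee_rot: [[-1.0, 0.004, 0.0], [0.004, 1.0, 0.0], [-0.0, 0.0, -1.0]]
wrist_force: [-0.8, 0.7, -0.4]
gripper_width: 0.005
gripper_force: 0.0
```

Request:
drive_tool(
  rows=[
    [0, 0, 0, 40, 0, 0, 0],
    [0, 0, 0, 40, 0, 0, 0],
    [0, 0, 20, 35, 0, 0, 0],
    [0, 5, 38, 10, 0, 0, 0],
    [0, 5, 38, 0, 0, 0, 0],
  ],
)

```text
time_s: 10.32
tcp_pos: [0.4741, 0.1256, 0.2639]
ee_rot: [[-1.0, 0.006, 0.009], [0.006, 1.0, 0.004], [-0.008, 0.004, -1.0]]
wrist_force: [0.3, -0.7, 0.1]
gripper_width: 0.006
gripper_force: 0.0
```

Request:
drive_tool(
  rows=[
    [0, 5, 38, 0, 0, 0, 0],
    [0, 5, 38, 0, 0, 0, 0],
    [0, 5, 38, 0, 0, 0, 0],
    [0, 5, 38, 0, 0, 0, 0],
    [0, 5, 38, 0, 0, 0, 0],
  ],
)

```text
time_s: 10.73
tcp_pos: [0.4972, 0.3162, 0.2592]
ee_rot: [[-1.0, 0.004, -0.0], [0.004, 1.0, -0.0], [0.0, -0.0, -1.0]]
wrist_force: [0.5, -0.4, 0.6]
gripper_width: 0.001
gripper_force: 0.0
```

Request:
drive_tool(
  rows=[
    [0, 0, 0, 0, 0, 0, 0],
    [0, 0, 0, 0, 0, 0, 0],
    [0, 0, 0, 0, 0, 0, 0],
  ],
)

```text
time_s: 10.98
tcp_pos: [0.4971, 0.3141, 0.2587]
ee_rot: [[-1.0, 0.004, -0.001], [0.004, 1.0, -0.001], [0.001, -0.001, -1.0]]
wrist_force: [-1.0, 0.3, -0.0]
gripper_width: 0.006
gripper_force: 0.0
```

```bash
python3 - <<'E'
from h import *
s=sense();print(s["time_s"],s["tcp_pos"],np.round(s["ee_rot"],3))
p=capture("wrist");cv2.imwrite("pics/w4.png",p["frame"][...,::-1])
for n in("dial","rocker_pivot","control_box"):
    for d in masks_of(n,p)[:1]:
        c=cloud(p,d["region"],s);print(n,round(d["p"],2),np.round(d["xy"]),world(p,d["xy"],s).round(3),"med",np.median(c,0).round(3),"lo",np.percentile(c,3,0).round(3),"hi",np.percentile(c,97,0).round(3))
        if n=="control_box":
            for nm,t in(("dialtop",c[c[:,2]>.074]),("boxtop",c[abs(c[:,2]-.055)<.004]),("all",c[c[:,2]>.05])):
                r=cv2.minAreaRect(t[:,:2].astype(np.float32)*1000);print(nm,t.min(0).round(3),t.max(0).round(3),t.mean(0).round(3),r)
E
```

```text
10.9833 [0.49707804 0.31412095 0.25865436] [[-1.     0.004 -0.001]
 [ 0.004  1.    -0.001]
 [ 0.001 -0.001 -1.   ]]
dial 0.93 [325. 206.] [0.479 0.323 0.079] med [0.479 0.324 0.079] lo [0.462 0.306 0.06 ] hi [0.498 0.342 0.08 ]
rocker_pivot 0.46 [116. 261.] [0.556 0.07  0.019] med [0.543 0.102 0.056] lo [ 0.487 -0.053  0.013] hi [0.603 0.223 0.155]
control_box 0.8 [325. 162.] [0.437 0.324 0.061] med [0.441 0.326 0.055] lo [0.385 0.284 0.053] hi [0.507 0.368 0.079]
dialtop [0.462 0.305 0.074] [0.502 0.344 0.081] [0.481 0.325 0.079] ((481.752685546875, 324.5208435058594), (39.822608947753906, 39.1700439453125), 5.540402889251709)
boxtop [0.379 0.279 0.051] [0.511 0.373 0.059] [0.441 0.326 0.055] ((445.43719482421875, 326.2464294433594), (89.79060363769531, 129.86766052246094), 87.37409210205078)
all [0.379 0.279 0.05 ] [0.511 0.374 0.081] [0.441 0.326 0.059] ((445.3603515625, 326.2232666015625), (90.13622283935547, 130.201904296875), 87.21321105957031)
```

View pics/w4.png

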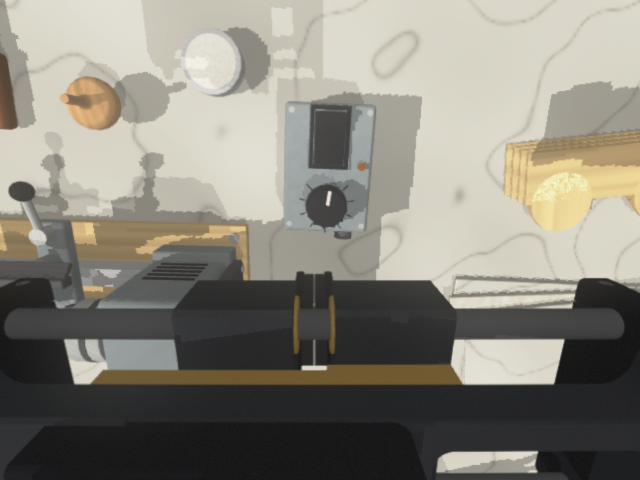

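The dial is at (326,206), and the rocker fills columns 312–350 and rows 106–168. Both match the cloud and the given box size.

Request:
drive_tool(
  rows=[
    [0, -8, 5, -20, 0, 0, 0],
    [0, -8, 5, -30, 0, 0, 0],
    [0, 0, 0, -30, 0, 0, 0],
    [0, 0, 0, -25, 0, 0, 0],
    [0, 0, 0, -15, 0, 0, 0],
  ],
)

```text
time_s: 11.6
tcp_pos: [0.4803, 0.3224, 0.1368]
ee_rot: [[-1.0, 0.006, -0.003], [0.006, 1.0, -0.002], [0.003, -0.002, -1.0]]
wrist_force: [0.2, -0.8, -0.3]
gripper_width: 0.009
gripper_force: 0.0
```

Request:
drive_tool(
  rows=[
    [0, 0, 0, 0, 0, 0, 0],
    [0, 0, 0, 0, 0, 0, 0],
  ],
)

```text
time_s: 11.77
tcp_pos: [0.4816, 0.3236, 0.1393]
ee_rot: [[-1.0, 0.005, -0.0], [0.005, 1.0, -0.001], [0.0, -0.001, -1.0]]
wrist_force: [0.0, 0.2, -0.1]
gripper_width: 0.002
gripper_force: 0.0
```

```bash
python3 - <<'E'
from h import *
s=sense();print(s["tcp_pos"])
p=capture("scene");q=capture("side")
for c in(p,q):
    for d in masks_of("rocker_pivot",c)[:1]: print(d["p"],d["xy"],np.median(cloud(c,d["region"]),0))
    for d in masks_of("control_box",c)[:1]:
        t=cloud(c,d["region"]);k=(abs(t[:,0]-.41)<.035)&(abs(t[:,1]-.326)<.03)
        t=t[k]
        for x in np.arange(.376,.444,.006):
            kk=abs(t[:,0]-x)<.003
            if kk.any():print(x.round(3),np.percentile(t[kk,2],[50,90]).round(4),t[kk&(t[:,2]>.059),1].mean().round(3))
E
```

```text
[0.48161707 0.3235639  0.13926595]
0.82 [391.6, 186.5] [0.43436189 0.3246725  0.05732103]
0.388 [0.0573 0.0609] 0.316
0.394 [0.0585 0.0689] 0.323
0.4 [0.0666 0.071 ] 0.327
0.406 [0.0661 0.0702] 0.33
0.412 [0.0611 0.0672] 0.328
0.418 [0.0604 0.0653] 0.328
0.424 [0.0606 0.0635] 0.328
0.43 [0.0612 0.0636] 0.327
0.436 [0.0601 0.0632] 0.327
0.442 [0.0593 0.0636] 0.329
0.89 [282.6, 368.5] [0.43605124 0.34871338 0.05320614]
0.376 [0.0391 0.0478] nan
0.382 [0.0349 0.0541] 0.318
0.388 [0.0564 0.0654] 0.329
0.394 [0.06   0.0686] 0.335
0.4 [0.0628 0.0668] 0.336
0.406 [0.0614 0.0645] 0.332
0.412 [0.0586 0.0617] 0.331
0.418 [0.0581 0.0608] 0.332
0.424 [0.0585 0.0611] 0.331
0.43 [0.0584 0.061 ] 0.33
0.436 [0.0586 0.0614] 0.33
0.442 [0.0558 0.058 ] 0.337<stdin>:11: RuntimeWarning: Mean of empty slice.
  ret = ret.dtype.type(ret / rcount)
```

Request:
drive_tool(
  rows=[
    [0, 0, 1, -10, 0, 0, 0],
    [0, 0, 0, -6, 0, 0, 0],
    [0, 0, 0, 0, 0, 0, 0],
    [0, 0, 0, 0, 0, 0, 0],
    [0, 0, 0, 0, 0, 0, 0],
  ],
)

```text
time_s: 12.48
tcp_pos: [0.4815, 0.3254, 0.123]
ee_rot: [[-1.0, 0.004, -0.0], [0.004, 1.0, -0.0], [0.0, -0.0, -1.0]]
wrist_force: [0.5, -0.2, -0.1]
gripper_width: 0.004
gripper_force: 0.0
```

Request:
drive_tool(
  rows=[
    [0, 0, 0, 0, 0, 0, 0],
    [0, 0, 0, 0, 0, 0, 0],
    [0, 0, 0, 0, 0, 0, 0],
    [0, 0, 0, 0, 0, 0, 0],
    [0, 0, 0, 0, 0, 0, 0],
  ],
)

```text
time_s: 12.9
tcp_pos: [0.4815, 0.3253, 0.1233]
ee_rot: [[-1.0, 0.004, 0.0], [0.004, 1.0, 0.0], [-0.0, 0.0, -1.0]]
wrist_force: [0.8, -0.9, 0.1]
gripper_width: 0.004
gripper_force: 0.0
```

Request:
drive_tool(
  rows=[
    [0, 0, 0, 0, 0, 0, 0],
    [0, 0, 0, 0, 0, 0, 0],
    [0, 0, 0, 0, 0, 0, 0],
    [0, 0, 0, 0, 0, 0, 0],
    [0, 0, 0, 0, 0, 0, 0],
  ],
)

```text
time_s: 13.32
tcp_pos: [0.4814, 0.3253, 0.1232]
ee_rot: [[-1.0, 0.004, -0.0], [0.004, 1.0, -0.0], [0.0, -0.0, -1.0]]
wrist_force: [-0.8, -0.2, 1.1]
gripper_width: 0.007
gripper_force: 0.0
```

Request:
drive_tool(
  rows=[
    [0, 0, 0, 0, 0, 0, 0],
    [0, 0, 0, 0, 0, 0, 0],
    [0, 0, 0, 0, 0, 0, 0],
    [0, 0, 0, 0, 0, 0, 0],
    [0, 0, 0, 0, 0, 0, 0],
  ],
)

```text
time_s: 13.73
tcp_pos: [0.4814, 0.3253, 0.1232]
ee_rot: [[-1.0, 0.004, -0.0], [0.004, 1.0, -0.0], [0.0, -0.0, -1.0]]
wrist_force: [0.6, -0.7, -0.7]
gripper_width: 0.001
gripper_force: 0.0
```

```bash
python3 - <<'E'
from h import *
def ray(p,uv,z,s):
    a,b=towrld(p,np.array([uv,uv],float),np.array([.3,1.]),s);return a+(b-a)*(z-a[2])/(b[2]-a[2])
p=capture("wrist");s=dict(tcp_pos=[.49708,.31412,.25865],ee_rot=[[-1,.004,-.001],[.004,1,-.001],[.001,-.001,-1]])
im=cv2.imread("pics/w4.png",0)
print(im[96:180:2,330]);print(im[140,300:372:2])
for uv,z in(((331,106),.07),((331,168),.058),((313,140),.061),((350,140),.061)):print(ray(p,uv,z,s).round(4))
E
```

```text
[140 137 136 130 109  76  75 102  74  73  74  71  72  71  70  70  69  70
  69  68  69  68  68  69  69  68  67  67  67  67  68  68  66  67  70  67
  77 152 157 158 158 146]
[167 166 167 166 148  81  79  95  72  71  71  70  70  70  70  68  68  68
  68  67  69  69  70  68  70 116 155 166 166 166 165 165 165 164 165 161]
[0.3859 0.3289 0.07  ]
[0.4435 0.33   0.058 ]
[0.4161 0.3119 0.061 ]
[0.4163 0.3483 0.061 ]
```

Request:
drive_tool(
  rows=[
    [0, 0, 0, 0, 0, 0, 0],
    [0, 0, 0, 0, 0, 0, 0],
    [0, 0, 0, 15, 0, 0, 0],
    [0, 0, 0, 15, 0, 0, 0],
    [0, -20, 1, 0, 0, 0, 0],
  ],
)

```text
time_s: 14.2
tcp_pos: [0.4649, 0.328, 0.156]
ee_rot: [[-1.0, 0.005, 0.006], [0.005, 1.0, 0.004], [-0.006, 0.004, -1.0]]
wrist_force: [-0.6, 1.2, 0.6]
gripper_width: 0.005
gripper_force: 0.0
```

Request:
drive_tool(
  rows=[
    [0, -22, 1, 0, 0, 0, 0],
    [0, -21, 1, 0, 0, 0, 0],
    [0, -21, 1, 0, 0, 0, 0],
    [0, 0, 0, 0, 0, 0, 0],
    [0, 0, 0, 0, 0, 0, 0],
  ],
)

```text
time_s: 14.62
tcp_pos: [0.3969, 0.3296, 0.1536]
ee_rot: [[-1.0, 0.002, 0.001], [0.002, 1.0, 0.001], [-0.001, 0.001, -1.0]]
wrist_force: [0.5, 0.7, 0.8]
gripper_width: 0.005
gripper_force: 0.0
```

Request:
drive_tool(
  rows=[
    [0, 0, 0, -20, 0, 0, 0],
    [0, 0, 0, -20, 0, 0, 0],
    [0, 0, 0, -7, 0, 0, 0],
    [0, 0, 0, 0, 0, 0, 0],
    [0, 0, 0, 0, 0, 0, 0],
  ],
)

```text
time_s: 15.03
tcp_pos: [0.3982, 0.3295, 0.1063]
ee_rot: [[-1.0, 0.004, 0.0], [0.004, 1.0, -0.0], [-0.0, -0.0, -1.0]]
wrist_force: [-0.3, -0.6, 0.4]
gripper_width: 0.004
gripper_force: 0.0
```

Request:
drive_tool(
  rows=[
    [0, 0, 0, -8, 0, 0, 0],
    [0, 0, 0, -5, 0, 0, 0],
    [0, 0, 0, -3, 0, 0, 0],
    [0, 0, 0, -2, 0, 0, 0],
    [0, 0, 0, -2, 0, 0, 0],
  ],
)

```text
time_s: 15.45
tcp_pos: [0.3973, 0.3293, 0.0863]
ee_rot: [[-1.0, 0.004, -0.0], [0.004, 1.0, -0.0], [0.0, -0.0, -1.0]]
wrist_force: [-2.1, 0.3, 2.8]
gripper_width: 0.005
gripper_force: 1.5
```

Request:
drive_tool(
  rows=[
    [0, 0, 0, -2, 0, 0, 0],
    [0, 0, 0, -2, 0, 0, 0],
    [0, 0, 0, -1, 0, 0, 0],
    [0, 0, 0, 0, 0, 0, 0],
    [0, 0, 0, 0, 0, 0, 0],
  ],
)

```text
time_s: 15.87
tcp_pos: [0.3976, 0.3294, 0.0811]
ee_rot: [[-1.0, 0.004, 0.0], [0.004, 1.0, 0.0], [-0.0, 0.0, -1.0]]
wrist_force: [0.5, 0.2, 0.2]
gripper_width: 0.006
gripper_force: 0.0
```

Request:
drive_tool(
  rows=[
    [0, 0, 0, -1, 0, 0, 0],
    [0, 0, 0, 0, 0, 0, 0],
    [0, 0, 0, 0, 0, 0, 0],
  ],
)

```text
time_s: 16.12
tcp_pos: [0.3976, 0.3294, 0.0802]
ee_rot: [[-1.0, 0.004, 0.0], [0.004, 1.0, 0.0], [-0.0, 0.0, -1.0]]
wrist_force: [-0.1, 0.3, 0.4]
gripper_width: 0.007
gripper_force: 0.2
```

Request:
drive_tool(
  rows=[
    [0, 0, 0, -1, 0, 0, 0],
    [0, 0, 0, 0, 0, 0, 0],
    [0, 0, 0, 0, 0, 0, 0],
  ],
)

```text
time_s: 16.37
tcp_pos: [0.3976, 0.3294, 0.0801]
ee_rot: [[-1.0, 0.004, 0.001], [0.004, 1.0, 0.0], [-0.001, 0.0, -1.0]]
wrist_force: [-1.5, -1.6, 6.5]
gripper_width: 0.003
gripper_force: 3.2
```

Request:
drive_tool(
  rows=[
    [0, 0, 0, -1, 0, 0, 0],
    [0, 0, 0, 0, 0, 0, 0],
    [0, 0, 0, 0, 0, 0, 0],
  ],
)

```text
time_s: 16.62
tcp_pos: [0.3976, 0.3295, 0.08]
ee_rot: [[-1.0, 0.003, 0.001], [0.003, 1.0, 0.0], [-0.001, 0.0, -1.0]]
wrist_force: [-4.3, -1.7, 12.1]
gripper_width: 0.003
gripper_force: 6.2
```

Request:
drive_tool(
  rows=[
    [0, 0, 0, 5, 0, 0, 0],
    [0, 0, 0, 15, 0, 0, 0],
    [0, 0, 0, 30, 0, 0, 0],
    [0, 0, 0, 40, 0, 0, 0],
    [0, 0, 0, 40, 0, 0, 0],
  ],
)

```text
time_s: 17.03
tcp_pos: [0.397, 0.3286, 0.2089]
ee_rot: [[-1.0, 0.004, -0.001], [0.004, 1.0, -0.002], [0.001, -0.002, -1.0]]
wrist_force: [0.8, 0.8, -0.6]
gripper_width: 0.003
gripper_force: 0.0
```

Request:
drive_tool(
  rows=[
    [0, 30, 0, 30, 0, 0, 0],
    [0, 35, 0, 0, 0, 0, 0],
    [0, 35, 0, 0, 0, 0, 0],
    [0, 0, 0, 0, 0, 0, 0],
    [0, 0, 0, 0, 0, 0, 0],
  ],
)

```text
time_s: 17.45
tcp_pos: [0.4979, 0.3288, 0.2363]
ee_rot: [[-1.0, 0.007, -0.001], [0.007, 1.0, -0.001], [0.001, -0.001, -1.0]]
wrist_force: [-0.4, 0.1, 0.8]
gripper_width: 0.003
gripper_force: 0.0
```

```bash
python3 - <<'E'
from h import *
s=sense();p=capture("wrist");cv2.imwrite("pics/w5.png",p["frame"][...,::-1])
m=np.zeros((480,640),bool);m[60:275,200:450]=1
t=cloud(p,m,s);k=(abs(t[:,1]-.329)<.008)
for x in np.arange(.376,.460,.006):
    kk=k&(abs(t[:,0]-x)<.003)
    if kk.any():print(x.round(3),np.median(t[kk,2]).round(4))
E
```

```text
0.376 -0.0001
0.382 0.0564
0.388 0.0602
0.394 0.061
0.4 0.0612
0.406 0.0609
0.412 0.061
0.418 0.0633
0.424 0.0653
0.43 0.0675
0.436 0.0685
0.442 0.0572
0.448 0.055
0.454 0.0551
0.46 0.0562
```

View pics/w5.png

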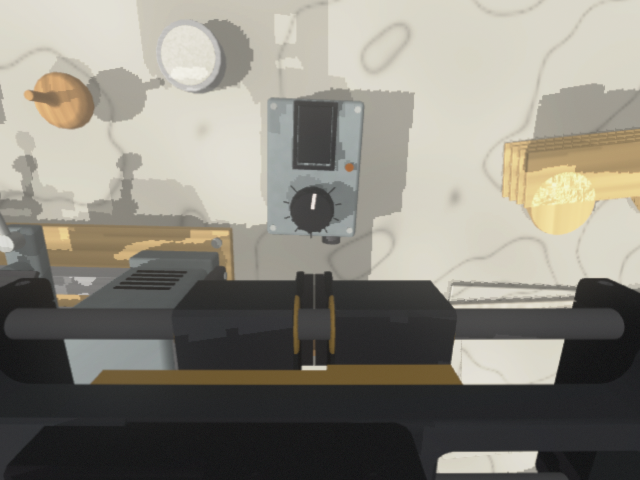

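The rocker at (316,135) now has its near half level at 0.061 m and its far half raised. The dial at (312,208) is untouched and the arm is clear.

```bash
python3 -c "
from station import *
print(finish_job())"
```

```text
the job is handed in; nothing more can be done
None
```

The job is handed in: I pointed at the disc, the rest lever ball and the dial in that order, about 25 mm above each for over a second, then pressed the rocker fully on and came clear, about 17.5 s in all.

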